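# Seat the projector lens in its V-mount and hold it

### The arm

A 6-joint arm with a two-finger parallel gripper is mounted at the origin on the work surface. World frame = base frame: x ahead of the robot, y to its left, z up, the work surface at z = 0. Lengths are in m, angles in rad, forces in N, time in s.
With the tool pointing down it reaches from about 0.35 to 0.85 m from the base axis. Payload 8.1 kg.
Tool frame: the origin (TCP) lies at the very end of the fingers, on their centre line; the grasp point (between the pads) lies 19 mm behind it; z points along the fingers, y is the line along which they close (so a half turn about z gives the same grasp; the last joint's range is limited). The gripper opens to 85 mm and grips with 20 to 120 N. Pads are 22 mm wide; open, the fingers measure 114 mm over their backs; the gripper's body (76 mm by 85 mm) begins 54 mm behind the grasp point. The pads swing forward as they close: fully open they stand 13 mm farther back than shut.
Start: joints at [-1.321, 0.13, 1.488, -0, 1.523, -0.085], TCP at [0.197, -0.567, 0.231] pointing down, gripper open.
Joint ranges: [-2.96, 2.96], [-0.89, 2.26], [0.02, 2.5], [-1.34, 4.48], [0, 2.73], [-2.66, 2.66]. Speed limits (rad/s): [2.39, 2.39, 2.79, 3.14, 3.14, 3.14].

### API

Orientations are given as a rotation vector (axis times angle).
In Python, from workcell import manip gives the robot as it stands. The module is installed in compiled form; this text tells all that it offers.
- The arm moves only by the tool move_arm, never from a script. Its argument "deltas" is a list of rows, each a list of 7 numbers: the turn, a rotation vector about the tool's x, y, z as a fraction of full scale, then the shift along the tool's x, y, z as a fraction of full scale, then the closure, from 0 (fully open) to 1 (shut). A call has exactly 5 rows; each row shifts and turns the commanded pose from where the row before left it, along the tool's axes as they then stand; what a row does not reach is not made up. Full scale, the value 1, is 60 mm for a shift and 0.12 rad for a turn. A row lasts 1/8 s, in which the tool goes at most 62.5 mm and 10.7 degrees, less where a joint would pass 70% of its speed; a pose out of reach is approached as far as the arm can. A call with a number of a shift or a turn outside -1 to 1 is refused whole. A call with a gripper value outside its range is refused whole. The fingers move at their own pace and stop on an object; "force" is the grip in N (left out, the last holds). Time passes only in rows, so rows that do not move let the fingers close, or fill a call up. It gives the time, the measured TCP pose, the force, the opening and the grip force at its end, in the units of the state.
- manip.sense(): the state, without advancing time (a new reading comes with each control period).
- manip.snapshot(name): name is "side" or "top"; returns a dict with "color" (400x640x3 uint8, red, green, blue), "K" (3x3 intrinsics, pixels), "T" (4x4, takes a point from camera to world coordinates). Camera axes: x right, y down, z forward; pixel columns grow to the right and rows downward; lengths in m; the calibration is good to about 2 mm. A picture is of the moment at which its call begins. There is no depth.
- manip.hand_in(): hands the job in; it is judged then, once.
The state is a dict: "clock": time; "joint_pos": joint angles; "dq": joint speeds; "tau": joint torques, N m; "tool_pos": TCP position; "orientation": TCP orientation; "wrist_force": force on the tool from outside, world axes, zero at the start; "torque": the same for the moment, N m; "finger_gap": finger opening in m; "grip_force": force on a finger pad.
Only numpy, scipy, OpenCV 4.12 (cv2) and the standard library are available. Lean on these libraries where they do the work, as an engineer would, in place of code of your own. Each camera call takes 0.05 s, during which the arm holds its last target. There are 200 camera calls.

### The job

Take the long lens barrel from its wooden rest and lay it gently into the metal V-mount, about 2 cm short of the end stop, so that it lies on both sloping faces; then slide it along the V, kept down on both faces, until its end meets the stop. Finish while still gripping the barrel and pressing it straight down into the V with about 15 N, evenly onto both faces and against the stop, so that I can fit the strap: do not let go. Leave the other things on the desk where they are.

Things in the scene. Friction and masses are not known exactly. Their poses are not given: they have to be found in the camera images.
- barrel_center (a point): Centre of the lens barrel: a plain dark metal cylinder with bright bands, 40 mm in diameter, 160 mm long, about 0.35 kg (0.28 to 0.43 kg), lying level. Its x axis runs along the cylinder; both ends are alike and either may face the stop. It starts in the wooden rest with its centre 40 mm above the desk. The centre of mass is here.
- barrel: The same barrel as a body; its origin is 20 mm off the axis, on the skin half-way along. The cylinder can turn about its axis, so use barrel_center for its position.
- rest_top (a point): Wooden rest, fixed: base board 150 x 80 x 6 mm with two cross-bars (16 mm wide, 58 mm either side of the middle) with shallow notches; 100 mm free between them down to the board. The point is at the middle, under the barrel, 20 mm above the desk; notch walls rise 6 mm above it. x along the barrel, z up. The barrel's centre may lie 10 mm off along x.
- v_seat (a point): V-mount, fixed, rigid: the point where the barrel's centre lies when fully home (seated in the V, end against the stop), 55 mm above the desk. x runs along the V towards the stop, z up. Two V-saddles, 15 mm wide, centred at x = -57.5 and +57.5 mm; between them 100 mm is free down to a base plate 8 mm thick, 76 mm wide.
- v_stop (a point): Centre of the flat face of the V-mount's end stop, a rigid upright plate 44 mm wide, 8 mm thick, top 66 mm above the desk; 80 mm from v_seat along its x, same height and axes.
- face_left: The V's sloping faces (polished steel, friction about 0.2) on the +y side of v_seat (one on each saddle), 45 degrees, top edges 5 mm below v_seat and 24 mm aside; origin at the middle of the mount's underside, on the desk, axes as v_seat.
- face_right: The V's sloping faces on the -y side of v_seat (one on each saddle), same polished steel; origin and axes as face_left.
- pen: Bystander: grey drawing pen, 135 mm long, 10 mm thick, lying flat; origin under its middle
- waterbrush: Bystander: blue water brush, 150 mm long, 10 mm thick, lying flat; origin under its middle
- pebble: Bystander: black pebble, 46 mm across, 25 mm high; origin at the middle of its underside
- eraser: Bystander: white eraser, 45 x 24 x 14 mm; origin at the middle of its underside
- loupe: Bystander: short black loupe standing upright, 42 mm across, 42 mm high; origin at the middle of its underside
Mind the look-alikes: they are no part of the job. What is shaped like the barrel but turquoise is not meant. What is shaped like the part that bears v_seat but purple is not meant.

How it is judged:
On the way, in this order (a step that is already met when the one before it is completed fails the run):
1. The barrel lies in the V on both faces, 10 to 35 mm short of the stop (y of barrel_center in the frame of v_seat between -0.003 and 0.003 m and z of barrel_center in the frame of v_seat between -0.003 and 0.003 m and angle between the x axis of barrel_center and the x axis of v_seat, either way round below 0.05 rad and x of barrel_center in the frame of v_seat between -0.035 and -0.01 m and contact force between barrel and face_left above 0.5 N and contact force between barrel and face_right above 0.5 N), for 0.2 s.
2. On its way to the stop (2.5 to 9 mm short) it is still down on both faces (y of barrel_center in the frame of v_seat between -0.003 and 0.003 m and z of barrel_center in the frame of v_seat between -0.003 and 0.003 m and angle between the x axis of barrel_center and the x axis of v_seat, either way round below 0.05 rad and x of barrel_center in the frame of v_seat between -0.009 and -0.0025 m and contact force between barrel and face_left above 0.3 N and contact force between barrel and face_right above 0.3 N).
At the end, for the whole second after the job is handed in: Barrel seated and at rest, its centre within 2 mm of home along, across and above (3 mm below), axis within 2 degrees of the V; fingers still hold it (over 3 N) and each side of the V carries 4 to 30 N (its weight alone gives at most about 3 N) (y of barrel_center in the frame of v_seat between -0.002 and 0.002 m and z of barrel_center in the frame of v_seat between -0.003 and 0.002 m and angle between the x axis of barrel_center and the x axis of v_seat, either way round below 0.035 rad and x of barrel_center in the frame of v_seat between -0.002 and 0.002 m and contact force between barrel and face_left between 4 and 30 N and contact force between barrel and face_right between 4 and 30 N and contact force between the fingers and barrel above 3 N and linear speed of barrel below 0.02 m/s); the arm keeps its last pose, push and grip.
It fails at once if The barrel is banged or forced into the V (over 45 N on one side) (contact force between barrel and face_left above 45 N or contact force between barrel and face_right above 45 N).
It fails at once if A bystander is moved by more than 20 mm (distance of any of pen, waterbrush, pebble, eraser, loupe from where it was at the start of the episode above 0.02 m).
It also fails if it takes over 64 s, if anything falls off the work surface, if the arm or the gripper's body presses on something with over 40 N, if the wrist force passes 120 N, or if a joint passes its speed limit or range.

## Working session

There is one attempt and no reset: what is moved stays moved. The work goes in short steps, Python scripts to look and compute and a tool call to move; the robot and the scene stay as the last step left them, time stands still between calls to the robot, and variables do not carry over. Pictures are saved under pics/ and viewed, at most 10 in all, crops included, and the job is handed in when it is done.

Besides the shell and the picture viewer there is one more tool, called after "Emit:" by a JSON object that holds its "name" and its "arguments", one argument or row to a line. move_arm: Moves the arm, as the interface text tells. Its arguments: {"type":"object","properties":{"deltas":{"type":"array","items":{"type":"array","items":{"type":"number"}}},"force":{"type":"number"}},"required":["deltas"]}

```bash
mkdir -p pics; python3 - <<'E'
from workcell import manip
import cv2,numpy as np,pickle
d={}
for n in("side","top"):
    s=manip.snapshot(n);d[n]=s;cv2.imwrite(f"pics/{n}0.png",s["color"][:,:,::-1]);print(n,s["K"].round(1).tolist(),s["T"].round(4).tolist())
pickle.dump(d,open("s0.pkl","wb"));print(manip.sense())
E
```

```text
side [[518.1, 0.0, 319.1], [0.0, 518.1, 201.4], [0.0, 0.0, 1.0]] [[-0.9828, -0.14, 0.1206, 0.3343], [-0.1848, 0.7487, -0.6366, 0.8151], [-0.0012, -0.648, -0.7617, 1.0052], [0.0, 0.0, 0.0, 1.0]]
top [[505.2, 0.0, 318.2], [0.0, 505.2, 186.2], [0.0, 0.0, 1.0]] [[-0.0201, -0.9975, 0.0673, 0.427], [-0.9997, 0.0211, 0.0138, 0.0185], [-0.0152, -0.067, -0.9976, 1.1963], [0.0, 0.0, 0.0, 1.0]]
{'clock': 0.1, 'joint_pos': array([-1.32143738e+00,  1.31051949e-01,  1.48918662e+00, -6.87288090e-06,
        1.52301586e+00, -8.53981100e-02]), 'dq': array([-6.62930688e-05, -2.22700150e-03, -2.01459118e-03,  2.13331420e-03,
        5.65667521e-04, -9.15192811e-04]), 'tau': array([ 9.61398837e-04, -5.70952213e+01, -5.01941586e+01, -2.90501075e-04,
        8.15144536e-03, -2.13097269e-05]), 'tool_pos': array([ 0.19701885, -0.56619721,  0.23036055]), 'orientation': array([-3.09605595e+00, -5.23108013e-01,  2.24383615e-04]), 'wrist_force': array([-0.48454984,  0.90209914,  0.25765464]), 'torque': array([ 0.03885094, -0.01075438,  0.01556184]), 'grip_force': 0.0, 'finger_gap': 0.08551220568912057}
```

View pics/top0.png

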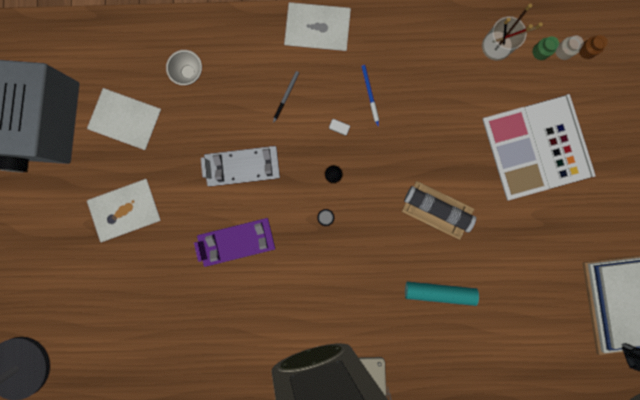

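View pics/side0.png

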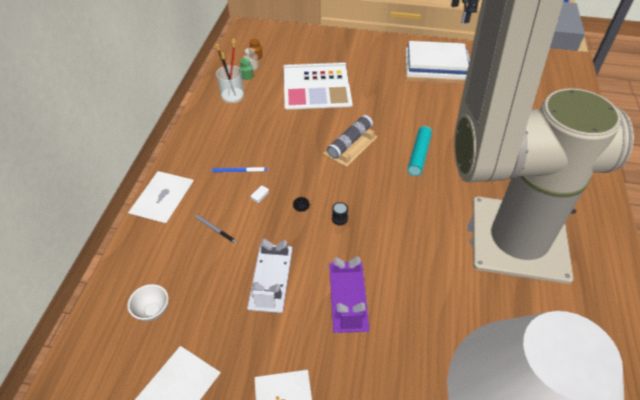

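Top view: the barrel candidates are the dark banded cylinder in the wooden rest (440,209) and the turquoise one (442,293). I choose the banded one. The mount candidates are the silver one (240,167) and the purple one (235,242), and I choose silver. In the side view they are at (350,137) and (271,275). The stop appears to be at the left end in top view (207,167). I'll check both in one close crop.

```bash
python3 - <<'E'
import cv2,numpy as np,pickle
d=pickle.load(open("s0.pkl","rb"))
def c(n,x,y,w,h): return cv2.resize(d[n]["color"][y:y+h,x:x+w,::-1],(400,300),interpolation=cv2.INTER_CUBIC)
m=np.vstack([np.hstack([c("top",390,169,100,75),c("top",190,130,100,75)]),np.hstack([c("side",305,100,100,75),c("side",221,237,108,81)])])
cv2.imwrite("pics/crop0.png",m)
E
```

```text
(no output)
```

View pics/crop0.png

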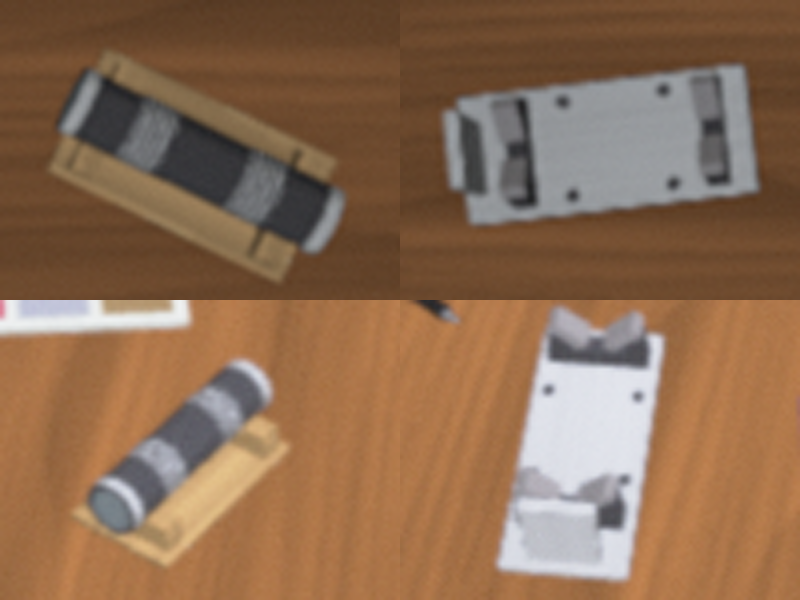

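The crop confirms the dark banded barrel in the wooden rest and the silver mount. The mount's stop plate is at the left end in top view (about (205,167)), with four base-plate holes between the saddles. Next I'll measure both.

```bash
cat >h.py <<'E'
import numpy as np,cv2
from workcell import manip
from scipy.spatial.transform import Rotation as R
def ray(s,p):
    v=s["T"][:3,:3]@np.linalg.inv(s["K"])@np.array([p[0],p[1],1.]);return s["T"][:3,3],v
def plane(s,p,z):
    o,v=ray(s,p);return o+v*(z-o[2])/v[2]
def proj(s,X):
    c=np.linalg.inv(s["T"])@np.append(X,1);q=s["K"]@c[:3];return q[:2]/q[2]
E
python3 - <<'E'
from h import *;import pickle
d=pickle.load(open("s0.pkl","rb"));t=d["top"];sd=d["side"]
def P(x,y): return (390+x/4-.4,169+y/4-.4) if x<400 else (190+(x-400)/4-.4,130+y/4-.4)
def S(x,y): return (305+x/4-.4,100+(y-300)/4-.4) if x<400 else (221+(x-400)*.27-.4,237+(y-300)*.27-.4)
H=np.array([plane(t,P(*p),.008)[:2] for p in[(562,101),(663,89),(573,195),(673,183)]]);print("holes",H.round(4).tolist(),H.mean(0))
B=np.array([plane(t,P(*p),.008)[:2] for p in[(458,98),(743,65),(758,190),(470,223)]]);print("plate c",B.mean(0),np.linalg.norm(B-np.roll(B,-1,0),axis=1))
u=(B[0]+B[3]-B[1]-B[2]);print("V yaw",np.degrees(np.arctan2(u[1],u[0])))
u=(H[0]+H[2]-H[1]-H[3]);print("V yaw holes",np.degrees(np.arctan2(u[1],u[0])))
V=[plane(t,P(*p),.05)[:2] for p in[(508,99),(705,77),(715,180),(517,205)]];print("saddle tops",np.mean(V,0))
Hs=np.array([plane(sd,S(*p),.008)[:2] for p in[(548,390),(638,397),]]);print("side holes(far two)",Hs.round(4).tolist())
Bs=np.array([plane(sd,S(*p),.008)[:2] for p in[(498,570),(628,578),(664,335)]]);print("side plate",Bs.round(4).tolist(),"top plate",B.round(4).tolist())
# barrel
g=cv2.cvtColor(t["color"],cv2.COLOR_RGB2HSV);roi=np.zeros(g.shape[:2],np.uint8);roi[175:240,395:485]=1
m=((g[...,1]<70)&(roi>0)).astype(np.uint8);m=cv2.morphologyEx(m,cv2.MORPH_OPEN,np.ones((3,3)))
c=max(cv2.findContours(m,0,1)[0],key=cv2.contourArea);r=cv2.minAreaRect(c);b=cv2.boxPoints(r)
print(r);W=np.array([plane(t,p,.04)[:2] for p in b]);L=np.linalg.norm(W-np.roll(W,-1,0),axis=1);print("barrel",W.mean(0),L)
i=np.argmax(L);u=W[i]-W[(i+1)%4];print("barrel yaw",np.degrees(np.arctan2(u[1],u[0])))
E1=plane(t,P(75,100),.04);E2=plane(t,P(330,221),.04);print(E1,E2,np.linalg.norm(E1-E2),(E1+E2)/2)
g=cv2.cvtColor(sd["color"],cv2.COLOR_RGB2HSV);roi=np.zeros(g.shape[:2],np.uint8);roi[110:165,318:380]=1
m=((g[...,1]<70)&(roi>0)).astype(np.uint8);m=cv2.morphologyEx(m,cv2.MORPH_OPEN,np.ones((3,3)))
c=max(cv2.findContours(m,0,1)[0],key=cv2.contourArea);r=cv2.minAreaRect(c);print("side barrel",r,plane(sd,r[0],.04))
E
```

```text
holes [[0.5861, 0.2426], [0.592, 0.1824], [0.53, 0.2365], [0.5358, 0.1772]] [0.56097694 0.20965884]
plate c [0.55995258 0.21594825] [0.17053319 0.0750247  0.17157073 0.0748958 ]
V yaw 95.35053134786433
V yaw holes 95.58977789398574
saddle tops [0.55733618 0.20663136]
side holes(far two) [[0.5915, 0.183], [0.5353, 0.1778]]
side plate [[0.5879, 0.3093], [0.5127, 0.3004], [0.5297, 0.1289]] top plate [[0.5893, 0.3045], [0.6052, 0.1347], [0.5306, 0.1269], [0.5147, 0.2977]]
((440.197021484375, 209.09609985351562), (73.8743896484375, 17.624629974365234), 26.003345489501953)
barrel [ 0.44693325 -0.24225103] [0.04049327 0.16696782 0.04024269 0.16665913]
barrel yaw 62.54455068508711
[ 0.4836543  -0.17122936  0.04      ] [ 0.41183716 -0.31348741  0.04      ] 0.1593582512545529 [ 0.44774573 -0.24235838  0.04      ]
side barrel ((349.7161560058594, 135.76553344726562), (14.911673545837402, 55.26506423950195), 46.909156799316406) [ 0.44828267 -0.23936621  0.04      ]
```

Emit:
{"name": "move_arm", "arguments": {
  "deltas": [
    [0, 0, -1, 0.67, -0.44, 0, 0],
    [0, 0, -1, 0.72, -0.35, 0, 0],
    [0, 0, -1, 0.75, -0.26, 0, 0],
    [0, 0, -1, 0.78, -0.17, 0, 0],
    [0, 0, -1, 0.8, -0.08, 0, 0]
  ]
}}

```text
clock: 0.72
tool_pos: [0.3448, -0.3756, 0.2309]
orientation: [-2.801, -1.421, 0.0]
wrist_force: [0.1, -0.6, -0.1]
finger_gap: 0.0856
grip_force: 0.0
```

Emit:
{"name": "move_arm", "arguments": {
  "deltas": [
    [0, 0, -0.67, 0.94, 0.02, 0, 0],
    [0, 0, -0.67, 0.93, 0.1, 0, 0],
    [0, 0, 0, 0.92, 0.17, 0, 0],
    [0, 0, 0, 0, 0, 0.9, 0],
    [0, 0, 0, 0, 0, 0.8, 0]
  ]
}}

```text
clock: 1.35
tool_pos: [0.448, -0.2428, 0.1279]
orientation: [2.68, 1.639, 0.0]
wrist_force: [-0.7, -0.6, -0.7]
finger_gap: 0.0853
grip_force: 0.0
```

```bash
python3 - <<'E'
from h import *
s=manip.sense();print(s["tool_pos"],R.from_rotvec(s["orientation"]).as_matrix().round(3).tolist())
a=manip.snapshot("side");b=manip.snapshot("top")
def c(n,x,y): return cv2.resize(n["color"][y:y+150,x:x+100,::-1],(400,600),interpolation=cv2.INTER_CUBIC)
cv2.imwrite("pics/g1.png",np.hstack([c(a,300,50),c(b,390,130)]))
E
```

```text
[ 0.44803363 -0.24277316  0.12794743] [[0.456, 0.89, 0.0], [0.89, -0.456, -0.0], [-0.0, 0.001, -1.0]]
```

View pics/g1.png

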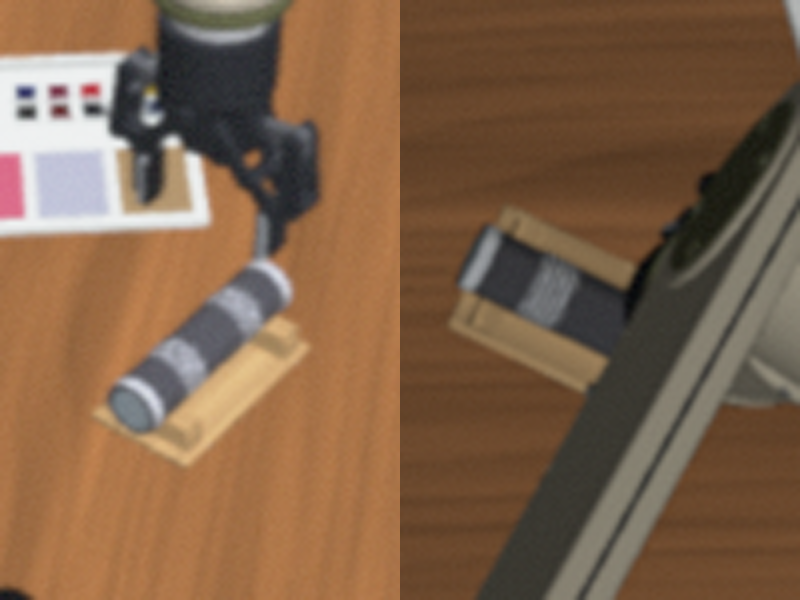

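The open fingers straddle the barrel (side crop: barrel centre near (200,350), aligned with the gripper), and the path down is clear. Descending to grasp height.

Emit:
{"name": "move_arm", "arguments": {
  "deltas": [
    [0, 0, 0, 0, 0, 0.6, 0],
    [0, 0, 0, 0, 0, 0.6, 0],
    [0, 0, 0, 0, 0, 0.4, 0],
    [0, 0, 0, 0, 0, 0.2, 0],
    [0, 0, 0, 0, 0, 0, 0]
  ]
}}

```text
clock: 2.08
tool_pos: [0.4477, -0.2441, 0.0219]
orientation: [-2.682, -1.636, 0.0]
wrist_force: [-0.7, -0.2, 0.2]
finger_gap: 0.0854
grip_force: 0.0
```

Emit:
{"name": "move_arm", "arguments": {
  "deltas": [
    [0, 0, 0, 0, 0, 0, 0.4],
    [0, 0, 0, 0, 0, 0, 0.5],
    [0, 0, 0, 0, 0, 0, 0.6],
    [0, 0, 0, 0, 0, 0, 1],
    [0, 0, 0, 0, 0, 0, 1]
  ],
  "force": 50
}}

```text
clock: 2.7
tool_pos: [0.4472, -0.2437, 0.0224]
orientation: [-2.681, -1.636, 0.001]
wrist_force: [-7.6, 4.5, 11.1]
finger_gap: 0.0388
grip_force: 49.3
```

Emit:
{"name": "move_arm", "arguments": {
  "deltas": [
    [0, 0, 0, 0, 0, 0, 1],
    [0, 0, 0, 0, 0, 0, 1],
    [0, 0, 0, 0, 0, 0, 1],
    [0, 0, 0, 0, 0, 0, 1],
    [0, 0, 0, 0, 0, 0, 1]
  ]
}}

```text
clock: 3.32
tool_pos: [0.4472, -0.2437, 0.0224]
orientation: [-2.681, -1.636, 0.001]
wrist_force: [-7.1, 3.9, 11.5]
finger_gap: 0.0387
grip_force: 49.3
```

Gripped at 49 N with a 39 mm gap. Lifting, then carrying the barrel over.

Emit:
{"name": "move_arm", "arguments": {
  "deltas": [
    [0, 0, 0, 0, 0, -0.1, 1],
    [0, 0, 0, 0, 0, -0.4, 1],
    [0, 0, 0, 0, 0, -0.6, 1],
    [0, 0, 0, 0, 0, -0.6, 1],
    [0, 0, 0, 0, 0, -0.5, 1]
  ]
}}

```text
clock: 3.95
tool_pos: [0.4476, -0.2438, 0.1548]
orientation: [2.681, 1.636, 0.001]
wrist_force: [1.0, 0.3, -4.6]
finger_gap: 0.0386
grip_force: 51.0
```

Emit:
{"name": "move_arm", "arguments": {
  "deltas": [
    [0, 0, -0.5, 0.5, -0.1, 0, 1],
    [0, 0, -0.5, 0.79, -0.12, 0, 1],
    [0, 0, -0.5, 0.8, -0.07, 0, 1],
    [0, 0, -0.5, 0.8, -0.03, 0, 1],
    [0, 0, -0.5, 0.8, 0.02, 0, 1]
  ]
}}

```text
clock: 4.58
tool_pos: [0.5058, -0.0272, 0.1533]
orientation: [2.405, 2.021, 0.0]
wrist_force: [2.1, -0.2, -3.3]
finger_gap: 0.0387
grip_force: 51.2
```

Emit:
{"name": "move_arm", "arguments": {
  "deltas": [
    [0, 0, -0.45, 0.73, 0.08, 0, 1],
    [0, 0, -0.45, 0.73, 0.12, 0, 1],
    [0, 0, -0.45, 0.72, 0.16, 0, 1],
    [0, 0, -0.45, 0.71, 0.2, 0, 1],
    [0, 0, -0.43, 0.7, 0.24, 0, 1]
  ]
}}

```text
clock: 5.2
tool_pos: [0.5683, 0.185, 0.1531]
orientation: [-2.114, -2.324, 0.0]
wrist_force: [1.0, -0.2, -3.1]
finger_gap: 0.0386
grip_force: 51.2
```

Emit:
{"name": "move_arm", "arguments": {
  "deltas": [
    [0, 0, 0, 0, 0, 0.4, 1],
    [0, 0, 0, 0, 0, 0.4, 1],
    [0, 0, 0, 0, 0, 0.2, 1],
    [0, 0, 0, 0, 0, 0, 1],
    [0, 0, 0, 0, 0, 0, 1]
  ]
}}

```text
clock: 5.82
tool_pos: [0.569, 0.1836, 0.0945]
orientation: [2.116, 2.321, 0.002]
wrist_force: [-0.7, -0.3, -3.3]
finger_gap: 0.0386
grip_force: 51.2
```

```bash
python3 - <<'E'
from h import *;import pickle
s=manip.sense();print(s["tool_pos"],R.from_rotvec(s["orientation"]).as_matrix().round(4).tolist(),s["wrist_force"],s["torque"])
a=manip.snapshot("side");b=manip.snapshot("top");pickle.dump((a,b),open("s1.pkl","wb"))
def c(n,x,y): return cv2.resize(n["color"][y:y+150,x:x+100,::-1],(400,600),interpolation=cv2.INTER_CUBIC)
cv2.imwrite("pics/g2.png",np.hstack([c(a,230,190),c(b,190,90)]))
E
```

```text
[0.56903957 0.18356313 0.09449562] [[-0.0919, 0.9958, 0.0015], [0.9958, 0.0919, 0.0004], [0.0003, 0.0016, -1.0]] [-0.73807833 -0.27413429 -3.32101766] [-0.00949562 -0.00376753 -0.00824651]
```

View pics/g2.png

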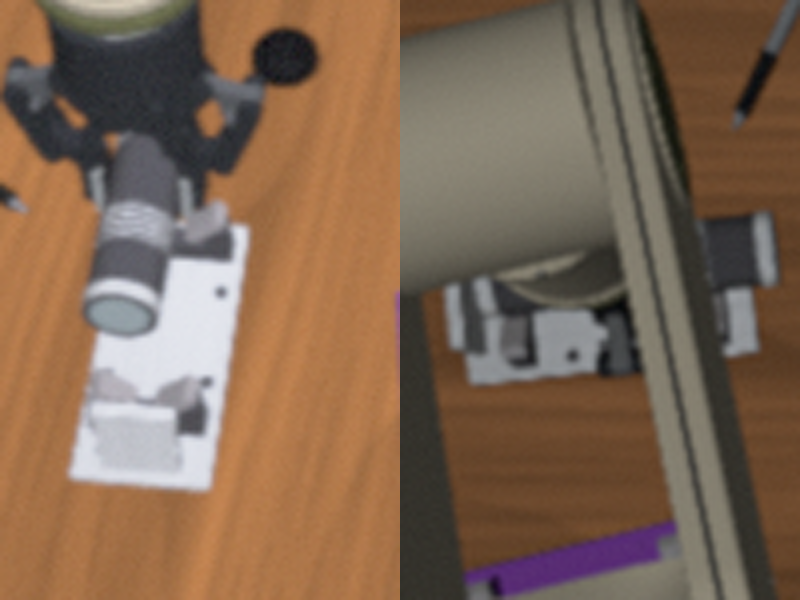

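The barrel is level above the mount. In the side crop the near end face is at (120,315), and the stop and saddles are visible below it. I'll check the mount estimate by predicting stop and saddle pixels, then measure the barrel's end.

```bash
python3 - <<'E'
from h import *;import pickle
d=pickle.load(open("s0.pkl","rb"));a,b=pickle.load(open("s1.pkl","rb"))
y=np.radians(95.4);ux=np.array([np.cos(y),np.sin(y),0]);uy=np.array([-ux[1],ux[0],0]);C=np.array([.561,.2097,0])
pt=lambda x,yy,z:C+ux*x+uy*yy+np.array([0,0,z])
print("side crop predictions (view g2 coords)")
for n,p in dict(stopL=(88,22,66),stopR=(88,-22,66),stopbL=(80,22,66),stopbR=(80,-22,66),farTopL=(-65,24,50),farTopR=(-65,-24,50),farTopR2=(-50,-24,50),nearR=(65,-24,50),nearR2=(50,-24,50)).items():
    X=pt(*np.array(p)/1000);q=proj(a,X);r=proj(d["top"],X)
    print(n,((q-[230,190]+.4)*4).round(0), "crop0 side",((q-[221,237]+.4)/.27+[400,300]).round(0),"crop0 top",((r-[190,130]+.4)*4+[400,0]).round(0))
s=manip.sense();M=R.from_rotvec(s["orientation"]).as_matrix()
for z in(.107,.112):
    E=plane(a,(230+30-.4,190+78.75-.4),z);v=E-C;print("end",E,"in V:",v@ux,v@uy)
v=s["tool_pos"]-C;print("tcp in V",v@ux,v@uy)
X=s["tool_pos"]+M@[.08,0,-.0176];print("pred end",((proj(a,X)-[230,190]+.4)*4).round(0))
X=s["tool_pos"]+M@[-.08,0,-.0176];print("pred far end top view",((proj(b,X)-[190,90]+.4)*4+[400,0]).round(0))
E
```

```text
side crop predictions (view g2 coords)
stopL [172. 419.] crop0 side [593. 514.] crop0 top [450. 187.]
stopR [ 88. 412.] crop0 side [515. 508.] crop0 top [442. 110.]
stopbL [174. 405.] crop0 side [595. 501.] crop0 top [464. 186.]
stopbR [ 91. 399.] crop0 side [517. 495.] crop0 top [456. 109.]
farTopL [218. 199.] crop0 side [635. 310.] crop0 top [723. 162.]
farTopR [134. 193.] crop0 side [558. 304.] crop0 top [714.  79.]
farTopR2 [130. 214.] crop0 side [554. 324.] crop0 top [688.  82.]
nearR [ 95. 390.] crop0 side [521. 487.] crop0 top [489. 106.]
nearR2 [100. 365.] crop0 side [526. 464.] crop0 top [515. 103.]
end [0.56317177 0.2638325  0.107     ] in V: 0.05368788040669192 -0.007256448564699231
end [0.56189758 0.26690111 0.112     ] in V: 0.05686277585143235 -0.006276691710794287
tcp in V -0.026742872257645815 -0.005771157748816309
pred end [122. 309.]
pred far end top view [781. 248.]
```

```bash
python3 - <<'E'
from h import *;import pickle
d=pickle.load(open("s0.pkl","rb"));t=d["top"];sd=d["side"]
y=np.radians(95.4);ux=np.array([np.cos(y),np.sin(y),0]);uy=np.array([-ux[1],ux[0],0]);C=np.array([.561,.2097,0])
g=t["color"].astype(float).min(2)
for col in(201,202,203):
    p=g[145:190,col];lo,hi=np.median(np.r_[p[:8],p[-8:]]),np.percentile(p,85);m=(lo+hi)/2
    k=np.where(p>m)[0];a,b=k[0],k[-1]
    e0=145+a-(p[a]-m)/(p[a]-p[a-1]);e1=145+b+(p[b]-m)/(p[b]-p[b+1])
    L=[(plane(t,(col,e),.066)-C) for e in(e0,e1)];print(col,e0,e1,[(round(v@ux,4),round(v@uy,4)) for v in L])
G=lambda s:cv2.cvtColor(s["color"],cv2.COLOR_RGB2GRAY).astype(float)
def blob(s,c,r=3):
    c=np.round(c).astype(int);w=G(s)[c[1]-r:c[1]+r+1,c[0]-r:c[0]+r+1];w=np.clip(np.median(w)-6-w,0,None);Y,X=np.mgrid[-r:r+1,-r:r+1]
    return c+np.array([(w*X).sum(),(w*Y).sum()])/w.sum()
for n,s in d.items():
  for hx in(30,-30):
    for hy in(28,-28):
      q=blob(s,proj(s,C+ux*hx/1e3+uy*hy/1e3+[0,0,.008]));v=plane(s,q,.008)-C;print(n,hx,hy,q.round(1),round(v@ux,4),round(v@uy,4))
E
```

```text
201 156.85 170.7 [(np.float64(0.0862), np.float64(-0.0225)), (np.float64(0.0892), np.float64(0.0088))]
202 156.95106382978724 175.85833333333332 [(np.float64(0.0839), np.float64(-0.022)), (np.float64(0.0882), np.float64(0.0207))]
203 156.87727272727273 176.75666666666666 [(np.float64(0.0817), np.float64(-0.0219)), (np.float64(0.0861), np.float64(0.023))]
side 30 28 [280.2 285.8] 0.0319 0.0265
side 30 -28 [253.6 284.6] 0.0342 -0.033
side -30 28 [284.8 262.6] -0.0298 0.0285
side -30 -28 [260.6 260.8] -0.0298 -0.0278
top 30 28 [232.7 178.5] 0.0299 0.0286
top 30 -28 [230.2 155. ] 0.0301 -0.0277
top -30 28 [257.9 175.4] -0.0302 0.0283
top -30 -28 [255.3 152. ] -0.03 -0.0279
```

Emit:
{"name": "move_arm", "arguments": {
  "deltas": [
    [0, 0, 0, 0.07, -0.107, 0, 1],
    [0, 0, 0, 0, 0, 0.3, 1],
    [0, 0, 0, 0, 0, 0.3, 1],
    [0, 0, 0, 0, 0, 0.18, 1],
    [0, 0, 0, 0, 0, 0, 1]
  ]
}}

```text
clock: 6.55
tool_pos: [0.5601, 0.1867, 0.0443]
orientation: [-2.115, -2.32, 0.005]
wrist_force: [0.3, -0.5, -3.1]
finger_gap: 0.0388
grip_force: 51.2
```

```bash
cat >st.py <<'E'
from h import *
y=np.radians(95.4);ux=np.array([np.cos(y),np.sin(y),0]);uy=np.array([-ux[1],ux[0],0]);C=np.array([.5606,.2097,0])
def st():
    s=manip.sense();v=s["tool_pos"]-C;f=s["wrist_force"];m=s["torque"];M=R.from_rotvec(s["orientation"]).as_matrix()
    r=lambda *a:[round(float(k),4) for k in a]
    print(s["clock"],"x,y mm",r(v@ux*1e3,v@uy*1e3),"z",r(s["tool_pos"][2]*1e3),"F xyz",r(f@ux,f@uy,f[2]),"M",r(m@ux,m@uy,m[2]),"yaw",r(np.degrees(np.arctan2(M[1,0],M[0,0]))),"tilt",r(*(M[:2,2]*1e3)),"grip",r(s["grip_force"]))
E
python3 -c "from st import *;st()"
```

```text
6.55 x,y mm [-22.8023, 2.6883] z [44.3362] F xyz [-0.5506, -0.2439, -3.1309] M [0.0292, 0.0322, 0.0304] yaw [95.2898] tilt [-3.5033, -0.8334] grip [51.2287]
```

Emit:
{"name": "move_arm", "arguments": {
  "deltas": [
    [0, 0, 0, 0, 0.037, 0, 1],
    [0, 0, 0, 0, 0, 0, 1],
    [0, 0, 0, 0, 0, 0, 1],
    [0, 0, 0, 0, 0, 0, 1],
    [0, 0, 0, 0, 0, 0, 1]
  ]
}}

```text
clock: 7.18
tool_pos: [0.5638, 0.1874, 0.0466]
orientation: [2.116, 2.322, 0.0]
wrist_force: [0.8, 0.1, -3.8]
finger_gap: 0.0385
grip_force: 51.2
```

```bash
python3 - <<'E'
from st import *
st();a=manip.snapshot("side");b=manip.snapshot("top")
def c(n,x,y): return cv2.resize(n["color"][y:y+75,x:x+50,::-1],(400,600),interpolation=cv2.INTER_CUBIC)
cv2.imwrite("pics/g3.png",np.hstack([c(a,238,240),c(b,195,130)]))
s=manip.sense();M=R.from_rotvec(s["orientation"]).as_matrix();X=s["tool_pos"]+M@[.08,0,-.0176]
print("pred end centre in crop",(proj(a,X)-[238,240]+.45)*8)
E
```

```text
7.175 x,y mm [-22.5239, -1.052] z [46.6271] F xyz [0.0764, -0.7796, -3.8343] M [-0.0149, 0.016, -0.036] yaw [95.2957] tilt [0.1838, 0.0444] grip [51.2292]
pred end centre in crop [212.91981067 333.92863455]
```

View pics/g3.png

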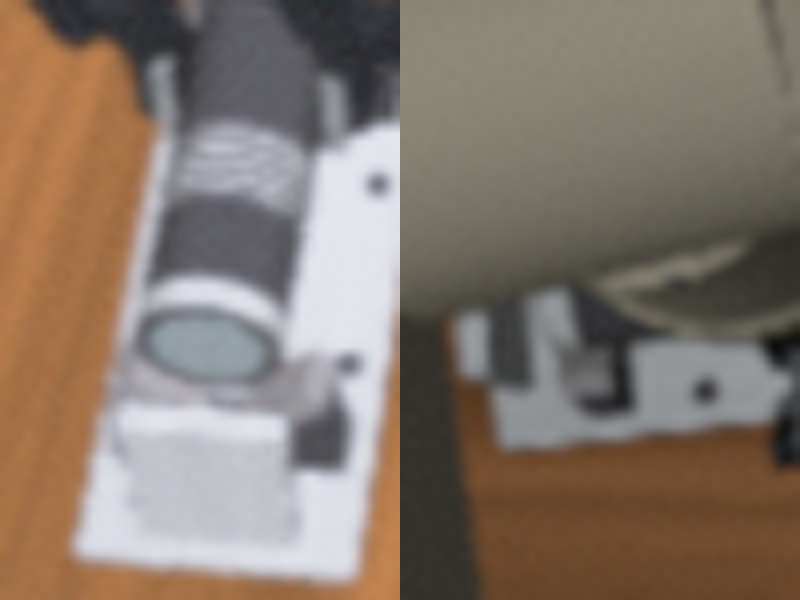

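The barrel hovers about 9 mm above its seat. Side crop: end face centre at (207,343), stop front edge roughly x 127–290. I'll check the lateral alignment against the stop numerically.

```bash
python3 - <<'E'
from st import *;import pickle
d=pickle.load(open("s0.pkl","rb"));sd=d["side"]
pt=lambda x,yy,z:C+(ux*x+uy*yy+np.array([0,0,z]))/1e3
for p in[(88,22,66),(88,-22,66),(88,22,20),(88,-22,20),(98,38,8),(98,-38,8)]: print(p,proj(sd,pt(*p)).round(1))
g=cv2.cvtColor(sd["color"],cv2.COLOR_RGB2GRAY)
for r in(290,292,296,299,302,305,308): print(r,g[r,244:288].tolist())
E
```

```text
(88, 22, 66) [272.8 294.4]
(88, -22, 66) [251.8 292.7]
(88, 22, 20) [274.3 305.4]
(88, -22, 20) [253.9 303.7]
(98, 38, 8) [281.4 312.9]
(98, -38, 8) [246.3 310. ]
290 [118, 115, 120, 125, 124, 124, 134, 151, 162, 180, 192, 187, 185, 186, 185, 178, 177, 185, 190, 184, 162, 151, 149, 150, 149, 151, 149, 142, 141, 142, 147, 154, 155, 153, 141, 117, 132, 184, 218, 223, 221, 194, 145, 126]
292 [119, 119, 119, 123, 124, 135, 165, 181, 191, 214, 220, 221, 223, 225, 227, 223, 222, 222, 221, 220, 219, 219, 218, 217, 217, 217, 216, 216, 208, 185, 147, 127, 112, 99, 91, 84, 91, 136, 189, 216, 209, 176, 139, 128]
296 [118, 119, 125, 123, 133, 159, 187, 195, 173, 172, 186, 193, 194, 195, 192, 193, 191, 190, 191, 190, 191, 193, 194, 192, 198, 192, 194, 192, 191, 173, 125, 88, 78, 80, 77, 80, 97, 151, 201, 218, 198, 147, 132, 132]
299 [121, 122, 120, 126, 139, 179, 213, 218, 218, 212, 200, 194, 192, 191, 194, 193, 193, 192, 191, 191, 193, 192, 194, 195, 193, 192, 192, 192, 189, 179, 175, 197, 208, 203, 194, 188, 190, 207, 217, 204, 168, 138, 130, 135]
302 [122, 124, 124, 134, 172, 208, 217, 220, 218, 205, 190, 190, 195, 193, 193, 194, 195, 192, 192, 192, 192, 191, 193, 194, 196, 195, 194, 194, 194, 198, 195, 208, 222, 223, 224, 222, 223, 222, 220, 195, 149, 134, 138, 140]
305 [122, 122, 128, 146, 185, 214, 219, 221, 220, 219, 215, 202, 197, 194, 193, 195, 194, 193, 194, 194, 191, 195, 191, 195, 196, 196, 196, 192, 193, 188, 184, 196, 220, 222, 222, 222, 221, 221, 213, 181, 148, 140, 138, 141]
308 [122, 121, 135, 171, 207, 213, 215, 215, 215, 218, 218, 217, 218, 219, 217, 218, 217, 218, 218, 220, 217, 217, 215, 216, 217, 214, 214, 210, 210, 207, 212, 216, 220, 222, 222, 221, 222, 219, 198, 151, 137, 137, 139, 140]
```

Emit:
{"name": "move_arm", "arguments": {
  "deltas": [
    [0, 0, 0, 0, -0.028, 0, 1],
    [0, 0, 0, 0, 0, 0.05, 1],
    [0, 0, 0, 0, 0, 0.05, 1],
    [0, 0, 0, 0, 0, 0, 1],
    [0, 0, 0, 0, 0, 0, 1]
  ]
}}

```text
clock: 7.9
tool_pos: [0.562, 0.1872, 0.0404]
orientation: [-2.116, -2.322, 0.0]
wrist_force: [0.1, -0.0, -3.9]
finger_gap: 0.0386
grip_force: 51.2
```

Emit:
{"name": "move_arm", "arguments": {
  "deltas": [
    [0, 0, 0, 0, 0, 0.015, 1],
    [0, 0, 0, 0, 0, 0, 1],
    [0, 0, 0, 0, 0, 0, 1],
    [0, 0, 0, 0, 0, 0, 1],
    [0, 0, 0, 0, 0, 0, 1]
  ]
}}

```text
clock: 8.52
tool_pos: [0.5621, 0.1872, 0.0396]
orientation: [2.116, 2.322, 0.0]
wrist_force: [0.1, -0.7, -3.0]
finger_gap: 0.0388
grip_force: 51.2
```

```bash
python3 -c "from st import *;st()"
```

```text
8.525 x,y mm [-22.5207, 0.6481] z [39.6252] F xyz [-0.7157, -0.0626, -2.976] M [0.0333, -0.0326, -0.0002] yaw [95.2962] tilt [0.057, 0.0309] grip [51.2296]
```

Still free (wrist −3.4 N is the barrel's weight). Continuing in small steps.

Emit:
{"name": "move_arm", "arguments": {
  "deltas": [
    [0, 0, 0, 0, 0, 0.015, 1],
    [0, 0, 0, 0, 0, 0, 1],
    [0, 0, 0, 0, 0, 0, 1],
    [0, 0, 0, 0, 0, 0, 1],
    [0, 0, 0, 0, 0, 0, 1]
  ]
}}

```text
clock: 9.15
tool_pos: [0.5621, 0.1872, 0.0387]
orientation: [2.116, 2.322, 0.0]
wrist_force: [-0.1, 0.4, -4.0]
finger_gap: 0.0382
grip_force: 51.2
```

Emit:
{"name": "move_arm", "arguments": {
  "deltas": [
    [0, 0, 0, 0, 0, 0.01, 1],
    [0, 0, 0, 0, 0, 0, 1],
    [0, 0, 0, 0, 0, 0, 1],
    [0, 0, 0, 0, 0, 0, 1],
    [0, 0, 0, 0, 0, 0, 1]
  ]
}}

```text
clock: 9.78
tool_pos: [0.562, 0.1872, 0.0381]
orientation: [-2.116, -2.322, 0.0]
wrist_force: [-0.5, -0.6, -3.9]
finger_gap: 0.0384
grip_force: 51.2
```

```bash
python3 -c "from st import *;st()"
```

```text
9.775 x,y mm [-22.5275, 0.6797] z [38.0865] F xyz [-0.5066, 0.5627, -3.8558] M [0.0129, 0.001, -0.0308] yaw [95.2968] tilt [-0.0264, -0.0083] grip [51.2289]
```

Emit:
{"name": "move_arm", "arguments": {
  "deltas": [
    [0, 0, 0, 0, 0, 0.01, 1],
    [0, 0, 0, 0, 0, 0, 1],
    [0, 0, 0, 0, 0, 0, 1],
    [0, 0, 0, 0, 0, 0, 1],
    [0, 0, 0, 0, 0, 0, 1]
  ]
}}

```text
clock: 10.4
tool_pos: [0.5621, 0.1872, 0.0376]
orientation: [2.116, 2.322, 0.0]
wrist_force: [-2.3, -1.2, -0.0]
finger_gap: 0.0388
grip_force: 51.6
```

Emit:
{"name": "move_arm", "arguments": {
  "deltas": [
    [0, 0, 0, 0, 0, 0.01, 1],
    [0, 0, 0, 0, 0, 0, 1],
    [0, 0, 0, 0, 0, 0, 1],
    [0, 0, 0, 0, 0, 0, 1],
    [0, 0, 0, 0, 0, 0, 1]
  ]
}}

```text
clock: 11.02
tool_pos: [0.5622, 0.1872, 0.0376]
orientation: [2.116, 2.322, 0.0]
wrist_force: [-4.1, -1.2, 5.9]
finger_gap: 0.0386
grip_force: 52.3
```

```bash
python3 -c "from st import *;st()"
```

```text
11.025 x,y mm [-22.5234, 0.5327] z [37.6087] F xyz [-0.7621, 4.1623, 5.8703] M [0.688, 0.0774, -0.0104] yaw [95.2944] tilt [0.2204, 0.0512] grip [52.2705]
```

Both faces are touched (lateral +4 N, vertical about 9 N). I'll balance the two sides with a small shift.

Emit:
{"name": "move_arm", "arguments": {
  "deltas": [
    [0, 0, 0, 0, -0.006, 0, 1],
    [0, 0, 0, 0, 0, 0, 1],
    [0, 0, 0, 0, 0, 0, 1],
    [0, 0, 0, 0, 0, 0, 1],
    [0, 0, 0, 0, 0, 0, 1]
  ]
}}

```text
clock: 11.65
tool_pos: [0.5622, 0.1872, 0.0376]
orientation: [2.116, 2.321, 0.001]
wrist_force: [-4.0, -1.2, 5.9]
finger_gap: 0.0386
grip_force: 52.2
```

```bash
python3 -c "from st import *;st()"
```

```text
11.65 x,y mm [-22.5336, 0.5525] z [37.5951] F xyz [-0.86, 4.1136, 5.9247] M [0.5237, 0.1384, 0.0741] yaw [95.2955] tilt [0.9334, 0.1322] grip [52.2073]
```

Emit:
{"name": "move_arm", "arguments": {
  "deltas": [
    [0, 0, 0, 0, -0.012, 0, 1],
    [0, 0, 0, 0, 0, 0, 1],
    [0, 0, 0, 0, 0, 0, 1],
    [0, 0, 0, 0, 0, 0, 1],
    [0, 0, 0, 0, 0, 0, 1]
  ]
}}

```text
clock: 12.28
tool_pos: [0.5619, 0.1873, 0.0375]
orientation: [2.116, 2.321, 0.003]
wrist_force: [6.5, -0.0, 3.8]
finger_gap: 0.0384
grip_force: 51.9
```

```bash
python3 -c "from st import *;st()"
```

```text
12.275 x,y mm [-22.4648, 0.7711] z [37.4932] F xyz [-0.6108, -6.4447, 3.8359] M [-0.9025, 0.0634, 0.2741] yaw [95.2956] tilt [2.0221, 0.4123] grip [51.9487]
```

Emit:
{"name": "move_arm", "arguments": {
  "deltas": [
    [0, 0, 0, 0, 0.007, 0, 1],
    [0, 0, 0, 0, 0, 0, 1],
    [0, 0, 0, 0, 0, 0, 1],
    [0, 0, 0, 0, 0, 0, 1],
    [0, 0, 0, 0, 0, 0, 1]
  ]
}}

```text
clock: 12.9
tool_pos: [0.562, 0.1873, 0.0375]
orientation: [2.116, 2.321, 0.002]
wrist_force: [2.5, 0.3, 5.4]
finger_gap: 0.0383
grip_force: 52.0
```

```bash
python3 -c "from st import *;st()"
```

```text
12.9 x,y mm [-22.4669, 0.7421] z [37.4849] F xyz [0.0667, -2.5389, 5.4298] M [-0.5983, 0.0952, 0.317] yaw [95.2983] tilt [1.1814, 0.2755] grip [52.0387]
```

Seated. Adding a little down push and sliding 12 mm.

Emit:
{"name": "move_arm", "arguments": {
  "deltas": [
    [0, 0, 0, 0, 0.002, 0.005, 1],
    [0, 0, 0, 0.05, 0, 0, 1],
    [0, 0, 0, 0.05, 0, 0, 1],
    [0, 0, 0, 0.05, 0, 0, 1],
    [0, 0, 0, 0.04, 0, 0, 1]
  ]
}}

```text
clock: 13.52
tool_pos: [0.561, 0.1975, 0.0374]
orientation: [2.116, 2.32, -0.001]
wrist_force: [1.9, -5.6, 10.2]
finger_gap: 0.0384
grip_force: 52.6
```

Emit:
{"name": "move_arm", "arguments": {
  "deltas": [
    [0, 0, 0, 0, 0, 0, 1],
    [0, 0, 0, 0, 0, 0, 1],
    [0, 0, 0, 0, 0, 0, 1],
    [0, 0, 0, 0, 0, 0, 1],
    [0, 0, 0, 0, 0, 0, 1]
  ]
}}

```text
clock: 14.15
tool_pos: [0.561, 0.1978, 0.0375]
orientation: [2.116, 2.321, -0.0]
wrist_force: [1.9, -4.4, 10.1]
finger_gap: 0.0386
grip_force: 52.6
```

```bash
python3 -c "from st import *;st()"
```

```text
14.15 x,y mm [-11.838, 0.7514] z [37.4607] F xyz [-4.51, -1.4684, 10.1473] M [-0.1953, 0.6908, 0.2726] yaw [95.2896] tilt [0.7338, -0.9073] grip [52.5513]
```

Emit:
{"name": "move_arm", "arguments": {
  "deltas": [
    [0, 0, 0, 0.03, 0, 0, 1],
    [0, 0, 0, 0.03, 0, 0, 1],
    [0, 0, 0, 0.02, 0, 0, 1],
    [0, 0, 0, 0, 0, 0, 1],
    [0, 0, 0, 0, 0, 0, 1]
  ]
}}

```text
clock: 14.78
tool_pos: [0.5605, 0.2024, 0.0374]
orientation: [2.116, 2.321, -0.001]
wrist_force: [1.1, -4.6, 9.6]
finger_gap: 0.0382
grip_force: 52.6
```

```bash
python3 -c "from st import *;st()"
```

```text
14.775 x,y mm [-7.26, 0.7723] z [37.4411] F xyz [-4.6652, -0.6966, 9.6296] M [-0.0966, 0.7435, 0.3068] yaw [95.29] tilt [0.6518, -1.2898] grip [52.5687]
```

Sliding on in 2 mm steps, watching the force along the V.

Emit:
{"name": "move_arm", "arguments": {
  "deltas": [
    [0, 0, 0, 0.02, 0, 0, 1],
    [0, 0, 0, 0, 0, 0, 1],
    [0, 0, 0, 0.02, 0, 0, 1],
    [0, 0, 0, 0, 0, 0, 1],
    [0, 0, 0, 0, 0, 0, 1]
  ]
}}

```text
clock: 15.4
tool_pos: [0.5603, 0.2047, 0.0375]
orientation: [2.116, 2.32, -0.001]
wrist_force: [1.5, -5.9, 10.1]
finger_gap: 0.039
grip_force: 52.6
```

Emit:
{"name": "move_arm", "arguments": {
  "deltas": [
    [0, 0, 0, 0.02, 0, 0, 1],
    [0, 0, 0, 0, 0, 0, 1],
    [0, 0, 0, 0.02, 0, 0, 1],
    [0, 0, 0, 0, 0, 0, 1],
    [0, 0, 0, 0, 0, 0, 1]
  ]
}}

```text
clock: 16.02
tool_pos: [0.5602, 0.206, 0.0375]
orientation: [2.115, 2.319, -0.003]
wrist_force: [0.9, -11.2, 11.9]
finger_gap: 0.0386
grip_force: 52.7
```

```bash
python3 -c "from st import *;st()"
```

```text
16.025 x,y mm [-3.642, 0.7441] z [37.4548] F xyz [-11.205, 0.1135, 11.864] M [-0.108, 1.5734, 0.3396] yaw [95.273] tilt [0.6003, -2.9713] grip [52.6569]
```

```bash
python3 - <<'E'
from st import *
a=manip.snapshot("side");b=manip.snapshot("top")
def c(n,x,y): return cv2.resize(n["color"][y:y+75,x:x+50,::-1],(400,600),interpolation=cv2.INTER_CUBIC)
cv2.imwrite("pics/g4.png",np.hstack([c(a,238,240),c(b,195,130)]))
print((proj(a,C+ux*.08+[0,0,.075])-[238,240]+.45)*8,(proj(a,C+ux*.08+[0,0,.066])-[238,240]+.45)*8)
E
```

```text
[199.82647681 386.79306345] [202.74997758 404.84331802]
```

View pics/g4.png

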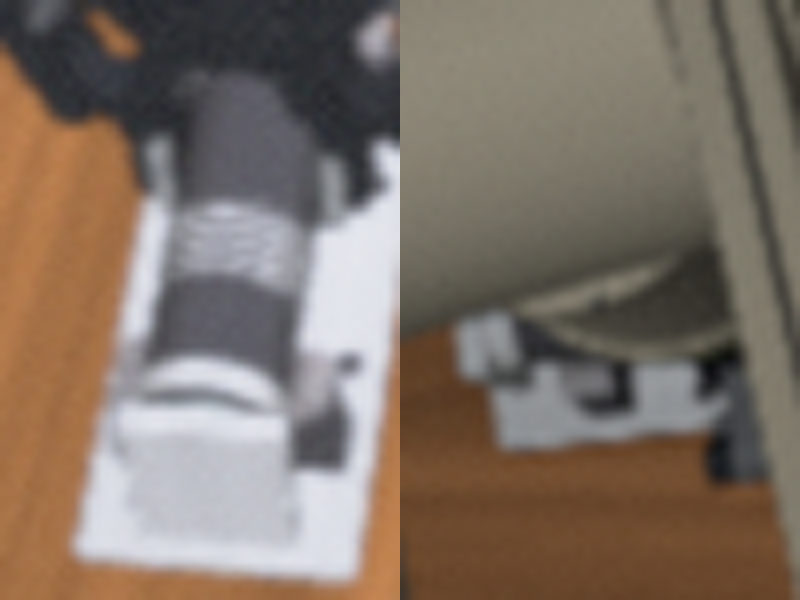

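The barrel's end is up against the stop: in the side crop its top edge is at row ~388, against 387 predicted for contact. A last small push, then settle.

Emit:
{"name": "move_arm", "arguments": {
  "deltas": [
    [0, 0, 0, 0.008, 0, 0.004, 1],
    [0, 0, 0, 0, 0, 0, 1],
    [0, 0, 0, 0, 0, 0, 1],
    [0, 0, 0, 0, 0, 0, 1],
    [0, 0, 0, 0, 0, 0, 1]
  ]
}}

```text
clock: 16.75
tool_pos: [0.5602, 0.206, 0.0374]
orientation: [2.115, 2.319, -0.004]
wrist_force: [-0.3, -13.1, 13.7]
finger_gap: 0.0385
grip_force: 53.0
```

```bash
python3 -c "from st import *;st()"
```

```text
16.75 x,y mm [-3.6234, 0.7657] z [37.4291] F xyz [-12.993, 1.5016, 13.7292] M [0.1408, 1.9499, 0.3929] yaw [95.267] tilt [0.4719, -3.6415] grip [53.0228]
```

The tool no longer advances and the force rises, so the barrel is firmly at the stop. It presses about 14 N net downwards and is nearly balanced sideways. Handing in.

```bash
python3 -c "
from st import *
print(manip.hand_in());st()"
```

```text
the job is handed in; nothing more can be done
None
the job is handed in; nothing more can be done
```

I handed the job in with the barrel in the V and against the stop, gripped at about 53 N and pressed down with about 14 N, nearly evenly on both faces; hand-in returned no verdict.

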